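# Lower the probe lever on the loaded panel test station

## Task

On the inspection bench stand two identical probe stations, and only one of them has a display panel lying in its nest. Push that station's red-balled lever fully down, so that its probe is lowered onto the panel, and let go. Leave the empty station's lever raised as it is, and do not shift the panel.

Things in the scene. Friction and masses are not known exactly. Their poses are not given: they have to be found in the camera images.
- loaded_lever (a joint): lever of the LOADED station: flat steel arm with a red ball end, on the head's left side as the robot sees it, pivot 130 mm above the table. Value in rad: 0 = raised, arm 60 degrees above level; grows as the ball is pushed down; 1.2 = lower stop, arm 9 degrees below level. Starts at 0 to 0.25. No spring: 1.5 N at the ball moves it, it stays where left and drives the black plunger onto the panel.
- loaded_knob (a point): centre of the red ball (24 mm across) of the loaded station's lever, 100 mm from the pivot; the one to push. Axes turn with the lever: x runs along the arm from ball to pivot, y is parallel to the pivot, level. The ball swings down in an upright plane from 200-217 mm to 115 mm above the table, and 25-50 mm outward, away from the head, roughly towards the robot. Free above and below.
- empty_knob (a point): the same ball on the EMPTY station, lever also raised: leave it. Both stations: aluminium base 220 x 150 x 18 mm with a black-rimmed nest in front (pad 20 mm, rim 24 mm high), at the back a white column with a white head 48 mm wide, reaching out over the nest, top 150 mm above the table. The lever's plane is 38 mm left of the head's middle.
- panel: display panel: green glass plate 90 x 110 x 4 mm with a yellow screen area and a copper strip, lying loose in the loaded station's nest, underside 20 mm above the table. Origin: centre of its underside; x along the 90 mm side, away from the robot towards the column; z up. The head overhangs its far part.

How it is judged (in metres and radians):
At the end, for the whole second after the job is handed in: The loaded station's lever is down to within 0.18 rad (about 10 degrees) of its lower stop and at rest; the empty station's ball is within 20 mm and the panel within 10 mm of where it began (value of joint loaded_lever above 1.02 rad and velocity of joint loaded_lever between -0.1 and 0.1 rad/s and distance of empty_knob from where it was at the start of the episode below 0.02 m and distance of panel from where it was at the start of the episode below 0.01 m); the robot touches nothing.
It fails at once if the empty station's lever is moved (its ball by more than 20 mm) (distance of empty_knob from where it was at the start of the episode above 0.02 m).
It fails at once if the panel is shifted by more than 10 mm (distance of panel from where it was at the start of the episode above 0.01 m).
It also fails if it takes over 29 s, if anything falls off the work surface, if the arm or the gripper's body presses on something with over 40 N, if the wrist force passes 120 N, or if a joint passes its speed limit or range.

## Robot

A 6-joint arm with a two-finger parallel gripper is mounted at the origin on the work surface. World frame = base frame: x ahead of the robot, y to its left, z up, the work surface at z = 0. Lengths are in mm, angles in rad, forces in N, time in s.
With the tool pointing down it reaches from about 300 to 750 mm from the base axis. Payload 8.5 kg.
Tool frame: the origin (TCP) lies at the very end of the fingers, on their centre line; the grasp point (between the pads) lies 19 mm behind it (grip_depth is the distance from the TCP to the grasp point, in mm); z points along the fingers, y is the direction in which the jaws open and shut (so a half turn about z gives the same grasp; the last joint's range is limited). The gripper opens to 88 mm and grips with 3 to 60 N. Pads are 18 mm wide; open, the fingers measure 123 mm over their backs; the gripper's body (75 mm by 187 mm) begins 45 mm behind the grasp point.
Start: joints at [-1.465, 0.381, 1.297, -0, 1.464, -0.215], TCP at [173.423, -521.924, 238.748] pointing down, gripper open.
Joint ranges: [-3.11, 3.11], [-0.89, 2.33], [0.22, 2.48], [-1.42, 4.56], [0.17, 2.85], [-2.88, 2.88]. Speed limits (rad/s): [2.39, 2.39, 3.14, 3.14, 3.14, 3.14].

## Interface

Orientations are given as a rotation vector (axis times angle).
In Python, from cell import state, camera, sign_off, spot_in, regions_of, grip_depth gives the robot as it stands.
- The arm moves only by the tool jog_arm, never from a script. Its argument "steps" is a list of rows, each a list of 3 entries, a list of its own where there are three numbers: the turn, a rotation vector about the tool's x, y, z in rad, then the shift along the tool's x, y, z in mm, then the opening, from -1 (shut) to 1 (fully open), so that 0 is half open. In form: [[[wx, wy, wz], [x, y, z], claw], ...]. A call has 1 to 12 rows; each row is the pose to reach, as a shift and turn from the pose measured when the call began, along the tool's axes at that moment; what a row does not reach only later rows make up. A row lasts 1/12 s, in which the tool goes at most 41.7 mm and 7.16 degrees, less where a joint would pass 70% of its speed; a pose out of reach is approached as far as the arm can. A call with a gripper value outside its range is refused whole. The fingers move at their own pace and stop on an object; "grip_force" is the grip in N (left out, the last holds). Time passes only in rows, so rows that repeat a pose let the fingers close. It gives the time, the measured TCP pose, the force and the opening at its end, in the units of the state.
- state(): the state, without advancing time (a new reading comes with each control period).
- camera(name): name is "side" or "top" or "wrist"; returns a dict with "image" (480x640x3 uint8, red, green, blue), "camera_matrix" (3x3 intrinsics, pixels), "R" (3x3) and "t" (3): a world point X has camera coordinates R X + t; the wrist camera has in their place "tool_from_camera" (4x4, takes a point from camera to tool coordinates, whose origin is the TCP and whose axes are the flange's). Camera axes: x right, y down, z forward; pixel columns grow to the right and rows downward; lengths in mm; the calibration is good to about 2 mm. A picture is of the moment at which its call begins: read the wrist's pose just before it. There is no depth.
- sign_off(): hands the job in, once; it reports no verdict.
Trained networks look in a picture, given as the dict that the camera call returned (one of the last four; its "shot" number tells which), for a name from the list of things; names that differ only in an ending like _2 or _b are one class to them, and where a whole thing is asked for, a point or a joint stands for the part that bears it (a point fixed in the world has none). Each returns a list of dicts, best first, with "conf" (0 to 1); they miss things now and then, are a little off and sometimes report something else, mostly with a low value. They report only what shows in the picture. A call takes as long as a camera call.
- spot_in(query, picture): "centre" ([column, row] in pixels, amid what is visible of it).
- regions_of(query, picture): "pixels" (480x640 bool, what is visible of it) and "centre" ([column, row] in pixels, amid what is visible of it).
The state is a dict: "time": time; "joint_positions": joint angles; "joint_velocities": joint speeds; "joint_torque": joint torques, N m; "eef_pos": TCP position; "orientation": TCP orientation; "ft_force": force on the tool from outside, world axes, zero at the start; "wrist_torque": the same for the moment, N m; "width": finger opening in mm.
Only numpy, scipy, OpenCV 4.12 (cv2) and the standard library are available. Lean on these libraries where they do the work, as an engineer would, in place of code of your own. Each camera call takes 0.05 s, during which the arm holds its last target.

## Working session

There is one attempt and no reset: what is moved stays moved. The work goes in short steps, Python scripts to look and compute and a tool call to move; the robot and the scene stay as the last step left them, time stands still between calls to the robot, and variables do not carry over. Pictures are saved under pics/ and viewed, and the job is handed in when it is done.

Besides the shell and the picture viewer there is one more tool, called as name(argument=value, ...) on one line, values as JSON. jog_arm: Moves the arm, as the interface text tells. Its arguments: {"type":"object","properties":{"steps":{"type":"array","items":{"type":"array"}},"grip_force":{"type":"number"}},"required":["steps"]}

```bash
mkdir -p pics; ls; python3 - <<'E'
from cell import *
import cv2,pickle
s=state();print(s['time'],s['eef_pos'],s['orientation'],s['width'],grip_depth)
D={}
for n in ['side','top','wrist']:
    c=camera(n);D[n]=c
    cv2.imwrite(f'pics/{n}0.png',c['image'][:,:,::-1])
    for q in ['loaded_knob','empty_knob','panel','loaded_lever']:
        try: print(n,q,[(r['conf'],r['centre']) for r in spot_in(q,c)])
        except Exception as e: print(n,q,e)
pickle.dump(D,open('d0.pkl','wb'))
E
```

```text
pics
0.0 [ 173.38460154 -521.66128487  238.15081149] [-3.09986723e+00 -5.01501015e-01 -5.01598509e-05] 88.17792446782262 18.700000000000003
side loaded_knob [(0.79, [277.1, 162.6])]
side empty_knob [(0.74, [295.1, 284.7])]
side panel [(0.86, [287.4, 234.0])]
side loaded_lever [(0.76, [272.5, 160.9])]
top loaded_knob [(0.78, [177.1, 237.1])]
top empty_knob [(0.63, [391.7, 254.9])]
top panel [(0.95, [221.1, 245.2])]
top loaded_lever [(0.89, [175.7, 236.7])]
wrist loaded_knob []
wrist empty_knob []
wrist panel []
wrist loaded_lever []
```

View pics/side0.png

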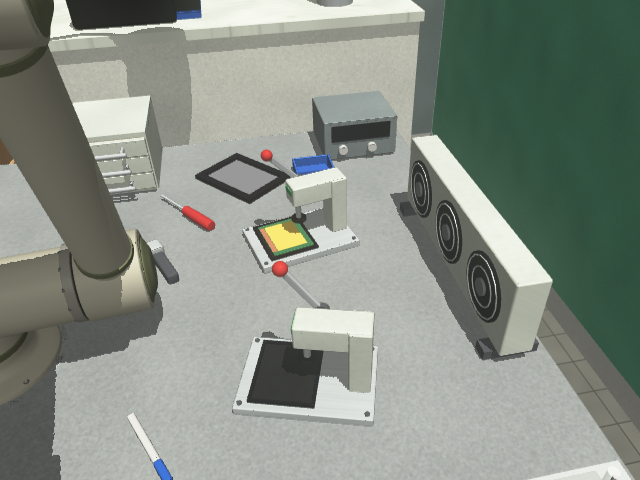

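View pics/top0.png

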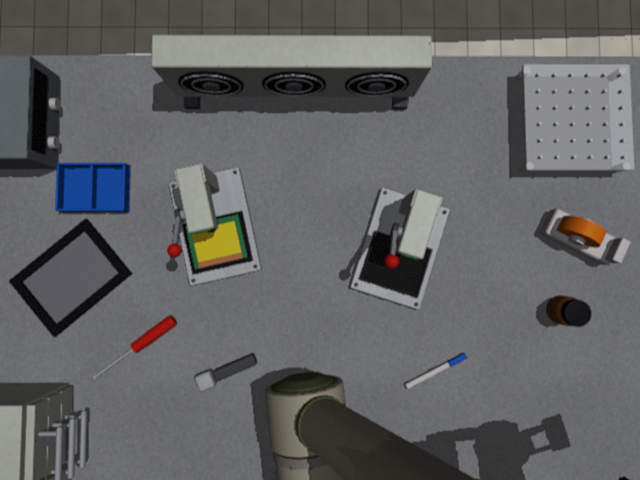

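```bash
python3 - <<'E'
import pickle,numpy as np,cv2
D=pickle.load(open('d0.pkl','rb'))
P={n:D[n]['camera_matrix']@np.c_[D[n]['R'],D[n]['t']] for n in('side','top')}
for n in P: print(n,-D[n]['R'].T@D[n]['t'],D[n]['R'][2])
# red blobs
for n in P:
    im=D[n]['image'].astype(int); m=((im[...,0]>120)&(im[...,1]<70)&(im[...,2]<70)).astype(np.uint8)
    k,l,st,c=cv2.connectedComponentsWithStats(m)
    print(n,[(st[i],c[i]) for i in range(1,k) if st[i][4]>15])
def tri(a,b):
    X=cv2.triangulatePoints(P['side'],P['top'],np.array(a,float).reshape(2,1),np.array(b,float).reshape(2,1));X=(X[:3]/X[3])[:,0]
    e=[np.linalg.norm((lambda p:p[:2]/p[2])(P[n]@np.r_[X,1])-q) for n,q in(('side',a),('top',b))]
    return X,e
print('knob',tri([277.1,162.6],[177.1,237.1]));print('empty',tri([295.1,284.7],[391.7,254.9]));print('panel',tri([287.4,234],[221.1,245.2]))
E
```

```text
side [ 467.15571396 -737.65930254  730.75350985] [ 0.14354333  0.78157795 -0.60706772]
top [ 512.44001223    6.91320318 1021.80732523] [ 0.06569823 -0.01309869 -0.99775356]
side [(array([261, 153,  11,   7,  34], dtype=int32), array([266.20588235, 156.91176471])), (array([182, 210,  33,  20, 118], dtype=int32), array([199.95762712, 221.27966102])), (array([272, 267,  16,   9,  48], dtype=int32), array([279.25  , 272.1875]))]
top [(array([571, 218,  10,  13,  62], dtype=int32), array([575.41935484, 223.61290323])), (array([169, 245,  11,  10,  89], dtype=int32), array([173.65168539, 249.5505618 ])), (array([388, 256,  10,  10,  84], dtype=int32), array([392.70238095, 260.44047619])), (array([131, 318,  44,  34, 430], dtype=int32), array([152.58837209, 334.13023256]))]
knob (array([548.8633615 , 245.75437711, 184.17224722]), [np.float64(0.7807320375911858), np.float64(1.1599364283099007)])
empty (array([ 524.13995722, -124.50663279,  179.131685  ]), [np.float64(2.6486924560492042), np.float64(2.9368707997498826)])
panel (array([547.2130897 , 198.71079496,  35.68985071]), [np.float64(2.2817721269529287), np.float64(3.080589858233416)])
```

The top view shows the loaded station at left, with its ball at about (174,250) and the green/yellow panel at (220,243). The empty station is at right, with its ball at (392,261). In the side view the loaded ball is the far one at (267,155). The network's centres cover the whole lever, so I'll triangulate the red balls directly.

```bash
python3 - <<'E'
import pickle,numpy as np,cv2
D=pickle.load(open('d0.pkl','rb'))
P={n:D[n]['camera_matrix']@np.c_[D[n]['R'],D[n]['t']] for n in('side','top')}
B={}
for n,bx in (('side',[(250,140,285,172),(265,255,300,282)]),('top',[(160,235,190,262),(380,245,405,272)])):
    hsv=cv2.cvtColor(D[n]['image'],cv2.COLOR_RGB2HSV)
    m=(((hsv[...,0]<8)|(hsv[...,0]>172))&(hsv[...,1]>120)&(hsv[...,2]>40)).astype(np.uint8)
    for i,(a,b,c,d) in enumerate(bx):
        ys,xs=np.nonzero(m[b:d,a:c]); (cc,r)=cv2.minEnclosingCircle(np.c_[xs+a,ys+b].astype(np.float32)); B[n,i]=np.array(cc); print(n,i,cc,r,len(xs))
for i in (0,1):
    X=cv2.triangulatePoints(P['side'],P['top'],B['side',i].reshape(2,1),B['top',i].reshape(2,1));X=(X[:3]/X[3])[:,0]
    print(i,X,[ (lambda p:p[:2]/p[2])(P[n]@np.r_[X,1])-B[n,i] for n in P])
def onz(uv,z,n='top'):
    c=D[n];C=-c['R'].T@c['t'];d=c['R'].T@np.linalg.inv(c['camera_matrix'])@np.r_[uv,1];return C+d*(z-C[2])/d[2]
for uv in [(190,285),(259,267),(238,169),(169,185)]: print(uv,onz(uv,18))
im=cv2.resize(D['top']['image'][140:300,140:300],(600,600),interpolation=2);cv2.imwrite('pics/topcrop.png',im[:,:,::-1])
im=cv2.resize(D['side']['image'][130:280,230:380],(600,600),interpolation=2);cv2.imwrite('pics/sidecrop.png',im[:,:,::-1])
E
```

```text
side 0 (266.1071472167969, 154.73214721679688) 5.392981052398682 93
side 1 (279.47802734375, 268.0824279785156) 7.762644290924072 187
top 0 (174.0, 250.35714721679688) 7.029556751251221 147
top 1 (391.6007080078125, 260.946044921875) 7.518209457397461 176
0 [527.03654428 244.3872219  205.58312862] [array([ 0.2709209 , -0.02774057]), array([-0.02332314,  0.41037151])]
1 [ 508.0548491  -118.74025839  210.85970646] [array([ 0.3819864 , -0.04003691]), array([-0.02413901,  0.42632495])]
(190, 285) [460.31858314 265.16336971  18.        ]
(259, 267) [496.48405574 124.41425907  18.        ]
(238, 169) [699.90515708 169.04487721  18.        ]
(169, 185) [666.58525646 311.46716942  18.        ]
```

View pics/topcrop.png

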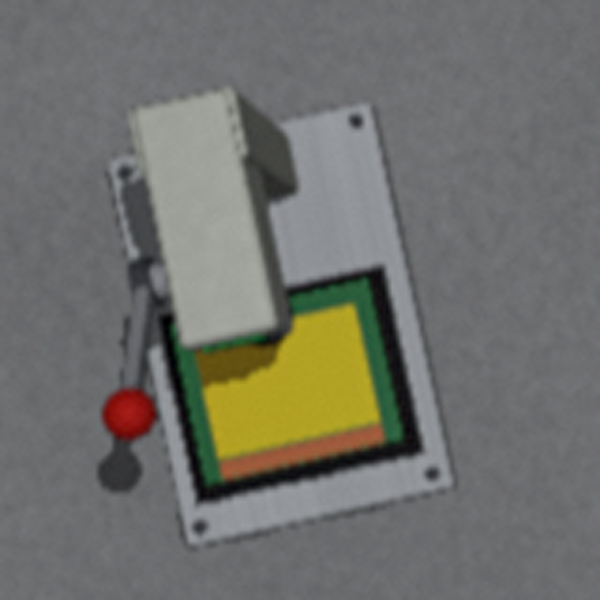

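View pics/sidecrop.png

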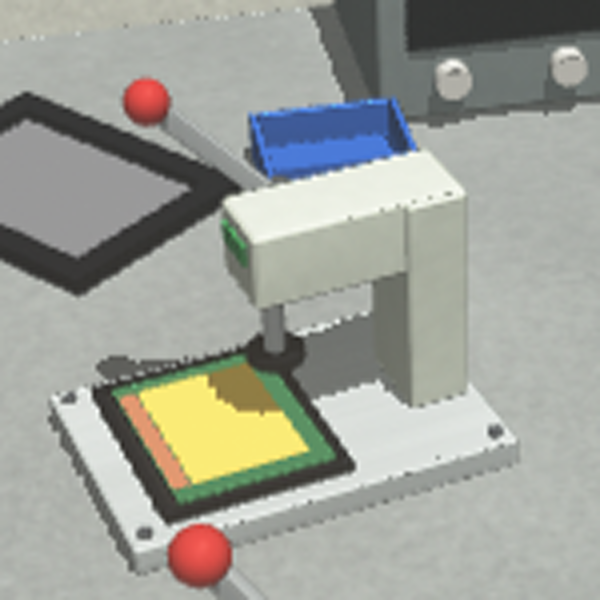

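Ball found at (527, 244, 206), which is within the stated height range. The station yaw is about 12.6°, so the lever angle is about 50° and the pivot is near (590, 258). At the lower stop the ball should be near (493, 237, 115). I'll close the fingers, rise and move above the ball. The tip stays well above the empty lever's ball (z 211) and passes on the robot's side of it.

jog_arm(steps=[[[0,0,0],[0,0,-40],-1],[[0,0,0],[0,0,-60],-1],[[0,0,0],[578,-615,-60],-1],[[0,0,0],[578,-615,-60],-1],[[0,0,0],[578,-615,-60],-1],[[0,0,0],[578,-615,-60],-1],[[0,0,0],[578,-615,-60],-1],[[0,0,0],[578,-615,-60],-1],[[0,0,0],[578,-615,-60],-1],[[0,0,0],[578,-615,-60],-1],[[0,0,0],[578,-615,-60],-1],[[0,0,0],[578,-615,-60],-1]])

```text
time: 1.75
eef_pos: [348.7, -141.9, 299.0]
orientation: [3.101, 0.501, 0.001]
ft_force: [0.4, -0.8, 0.0]
width: 10.3
```

```bash
cat > h.py <<'E'
from cell import *
import numpy as np
from scipy.spatial.transform import Rotation as Ro
def to(*pts):
    s=state();p=np.array(s['eef_pos']);r=Ro.from_rotvec(s['orientation'])
    print('t',s['time'],'p',p.round(1),'f',np.round(s['ft_force'],1),'w',s['width'],'x',r.as_matrix()[:,0].round(3))
    for q in pts: print(q,r.inv().apply(np.array(q)-p).round(1))
E
python3 -c "
from h import *
to((527,244,270))"
```

```text
t 1.75 p [ 348.7 -141.9  299. ] f [ 0.4 -0.8  0. ] w 10.264253917952153 x [0.949 0.315 0.   ]
(527, 244, 270) [ 290.7 -310.2   29. ]
```

jog_arm(steps=[[[0,0,0],[291,-310,0],-1],[[0,0,0],[291,-310,0],-1],[[0,0,0],[291,-310,0],-1],[[0,0,0],[291,-310,0],-1],[[0,0,0],[291,-310,0],-1],[[0,0,0],[291,-310,0],-1],[[0,0,0],[291,-310,0],-1],[[0,0,0],[291,-310,0],-1],[[0,0,0],[291,-310,0],-1],[[0,0,0],[291,-310,0],-1],[[0,0,0],[291,-310,29],-1],[[0,0,0],[291,-310,29],-1]])

```text
time: 2.75
eef_pos: [526.5, 246.0, 265.1]
orientation: [3.1, 0.506, -0.011]
ft_force: [-0.2, 0.2, -1.7]
width: 0.2
```

```bash
python3 - <<'E'
from h import *
import cv2
# arc of tip: ball centre + 13 up
piv=np.array([590,258.3,130]);a=np.array([.976,.218,0])
pts=[]
for d in (48,40,30,20,10,0,-9):
    t=np.radians(d);b=piv-a*100*np.cos(t)+np.array([0,0,100*np.sin(t)]);pts.append(tuple((b+[0,0,12]).round(1)))
to(*pts)
for n in('side','wrist'):
    c=camera(n);cv2.imwrite(f'pics/{n}1.png',c['image'][:,:,::-1])
    print(n,spot_in('loaded_knob',c))
E
```

```text
t 2.75 p [526.5 246.  265.1] f [-0.2  0.2 -1.7] w 0.2090467895977273 x [ 0.948  0.318 -0.007]
(np.float64(524.7), np.float64(243.7), np.float64(216.3)) [-2.1  1.6 48.8]
(np.float64(515.2), np.float64(241.6), np.float64(206.3)) [-11.7   0.6  58.9]
(np.float64(505.5), np.float64(239.4), np.float64(192.0)) [-21.5  -0.4  73.2]
(np.float64(498.3), np.float64(237.8), np.float64(176.2)) [-28.7  -1.2  89.1]
(np.float64(493.9), np.float64(236.8), np.float64(159.4)) [-33.1  -1.6 105.9]
(np.float64(492.4), np.float64(236.5), np.float64(142.0)) [-34.5  -1.8 123.3]
(np.float64(493.6), np.float64(236.8), np.float64(126.4)) [-33.2  -1.7 138.9]
side [{'centre': [277.3, 161.0], 'conf': 0.58}, {'centre': [295.0, 284.1], 'conf': 0.44}]
wrist [{'centre': [317.0, 227.5], 'conf': 0.78}]
```

View pics/side1.png

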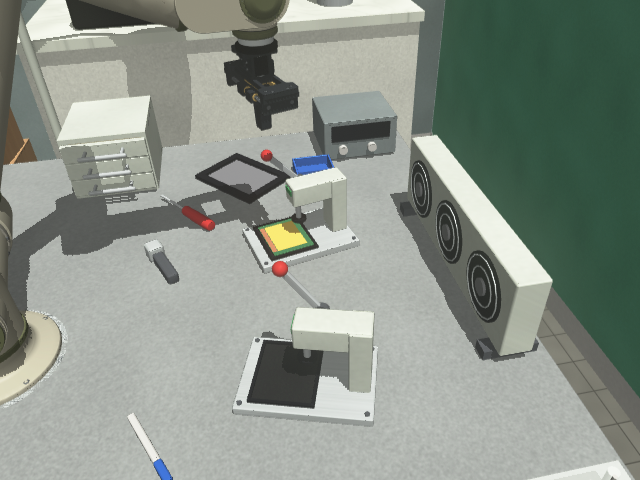

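View pics/wrist1.png

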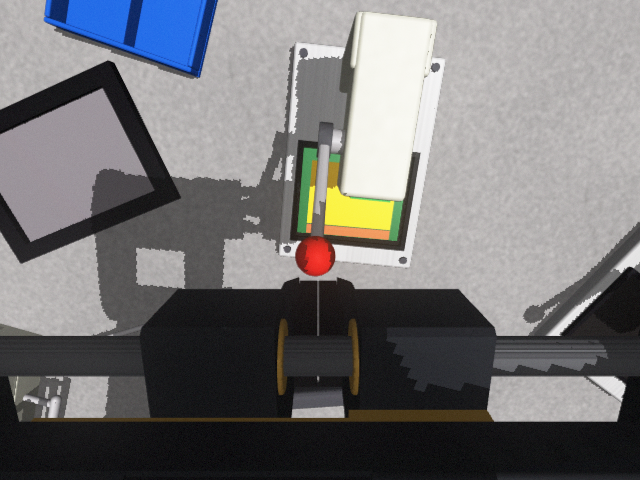

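Side view: the closed fingertips at (264,128) are directly above the ball at (267,155). Wrist view: the ball at (316,256) lines up with the finger seam (column 318). Now I'll push along the first half of the arc.

jog_arm(steps=[[[0,0,0],[-2,1,25],-1],[[0,0,0],[-2,1,45],-1],[[0,0,0],[-5,1,52],-1],[[0,0,0],[-12,1,59],-1],[[0,0,0],[-17,0,66],-1],[[0,0,0],[-22,0,73],-1],[[0,0,0],[-26,-1,81],-1],[[0,0,0],[-29,-1,89],-1],[[0,0,0],[-31,-1,97],-1],[[0,0,0],[-33,-2,106],-1],[[0,0,0],[-33,-2,106],-1]])

```text
time: 3.87
eef_pos: [495.0, 234.0, 163.9]
orientation: [3.101, 0.498, 0.0]
ft_force: [0.3, 0.4, 0.4]
width: 0.2
```

```bash
python3 - <<'E'
from h import *
import cv2
to((492.4,236.5,142),(493.6,236.8,126.4),(493.6,236.8,124))
for n in('side','wrist'):
    c=camera(n);cv2.imwrite(f'pics/{n}2.png',c['image'][:,:,::-1])
E
```

```text
t 3.8667 p [495.  234.  163.9] f [0.3 0.4 0.4] w 0.2467615029093853 x [ 0.95   0.313 -0.   ]
(492.4, 236.5, 142) [-1.7 -3.2 21.9]
(493.6, 236.8, 126.4) [-0.5 -3.1 37.5]
(493.6, 236.8, 124) [-0.5 -3.1 39.9]
```

View pics/side2.png

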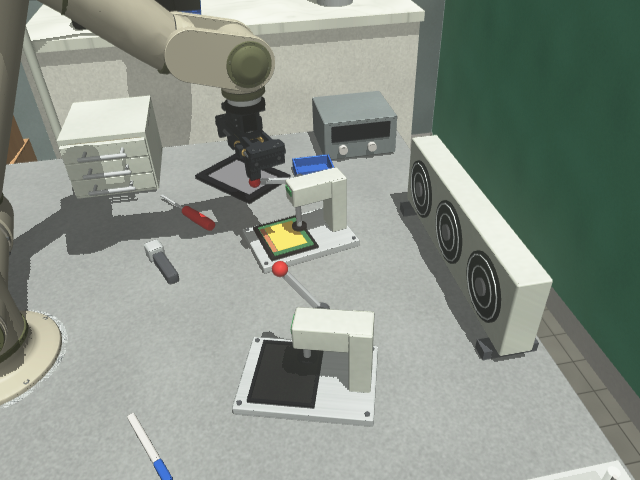

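View pics/wrist2.png

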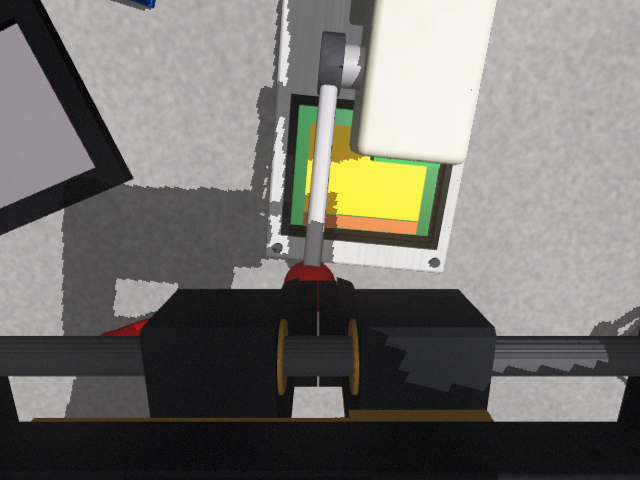

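The ball sits under the fingertips and has come down with them (side (256,183)). The panel and the empty lever at (280,269) are unmoved. I'll continue to the stop, slowing near the end.

jog_arm(steps=[[[0,0,0],[-1,-2,8],-1],[[0,0,0],[-2,-3,15],-1],[[0,0,0],[-2,-3,22],-1],[[0,0,0],[-1,-3,27],-1],[[0,0,0],[-1,-3,31],-1],[[0,0,0],[0,-3,34],-1],[[0,0,0],[0,-3,36],-1],[[0,0,0],[0,-3,36],-1]])

```text
time: 4.63
eef_pos: [495.0, 237.2, 128.7]
orientation: [3.101, 0.498, 0.003]
ft_force: [-0.0, 0.1, -0.3]
width: 0.5
```

jog_arm(steps=[[[0,0,0],[0,0,1],-1],[[0,0,0],[0,0,2],-1],[[0,0,0],[0,0,2],-1]])

```text
time: 4.88
eef_pos: [495.2, 237.2, 126.9]
orientation: [3.101, 0.498, 0.004]
ft_force: [-0.4, -0.6, 1.6]
width: 0.6
```

```bash
python3 - <<'E'
from h import *
import cv2
to()
c=camera('side');cv2.imwrite('pics/side3.png',cv2.resize(c['image'][130:280,230:380],(600,600),interpolation=2)[:,:,::-1])
E
```

```text
t 4.8833 p [495.2 237.2 126.9] f [-0.4 -0.6  1.6] w 0.5773192145278424 x [0.95  0.313 0.002]
```

View pics/side3.png

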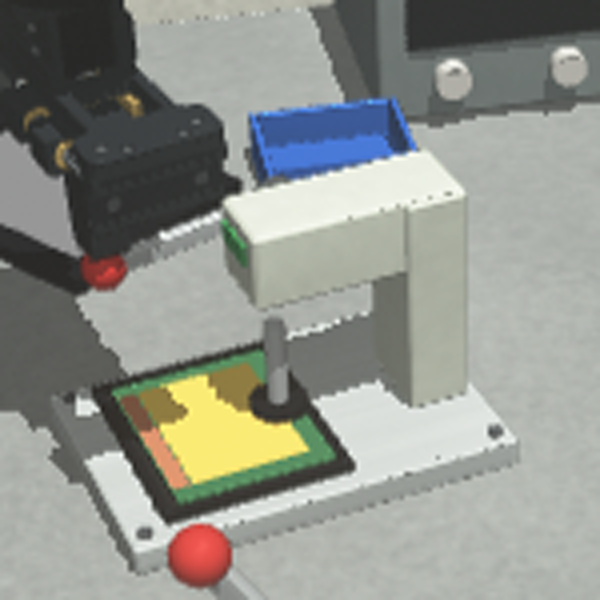

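The plunger is on the panel and the ball is near its lowest point. I'll press 2 mm more to feel the stop.

jog_arm(steps=[[[0,0,0],[0,0,1],-1],[[0,0,0],[0,0,2],-1],[[0,0,0],[0,0,2],-1]])

```text
time: 5.18
eef_pos: [495.4, 237.3, 126.3]
orientation: [3.101, 0.499, 0.006]
ft_force: [-3.8, -1.3, 12.3]
width: 0.4
```

The force has risen to 12 N and motion has stopped, so the lever is on its stop. I'll retract straight up.

jog_arm(steps=[[[0,0,0],[0,0,-10],-1],[[0,0,0],[0,0,-40],-1],[[0,0,0],[0,0,-80],-1],[[0,0,0],[0,0,-120],-1],[[0,0,0],[-40,0,-140],-1],[[0,0,0],[-80,0,-140],-1],[[0,0,0],[-80,0,-140],-1],[[0,0,0],[-80,0,-140],-1],[[0,0,0],[-80,0,-140],-1]])

```text
time: 5.93
eef_pos: [419.3, 212.3, 266.2]
orientation: [3.101, 0.498, 0.008]
ft_force: [-0.1, 0.5, 0.4]
width: 0.3
```

```bash
python3 - <<'E'
from h import *
import cv2,pickle
to()
D=pickle.load(open('d0.pkl','rb'))
c=camera('side');cv2.imwrite('pics/side4.png',cv2.resize(c['image'][130:280,230:380],(600,600),interpolation=2)[:,:,::-1])
for t,cc in(('then',D['side']),('now',c)):
    try: print(t,spot_in('panel',cc)[:1],spot_in('empty_knob',cc)[:2])
    except Exception as e: print(t,e)
hsv=cv2.cvtColor(c['image'],cv2.COLOR_RGB2HSV)
m=(((hsv[...,0]<8)|(hsv[...,0]>172))&(hsv[...,1]>120)&(hsv[...,2]>40)).astype(np.uint8)
for a,b,e,d in [(240,175,280,215),(265,255,300,282)]:
    ys,xs=np.nonzero(m[b:d,a:e]);print(cv2.minEnclosingCircle(np.c_[xs+a,ys+b].astype(np.float32)))
P=c['camera_matrix']@np.c_[c['R'],c['t']]
for d in (1,-5,-9):
    t=np.radians(d);q=P@np.array([590-97.6*np.cos(t),258.3-21.8*np.cos(t),130+100*np.sin(t),1]);print(d,q[:2]/q[2])
E
```

```text
t 5.9333 p [419.3 212.3 266.2] f [-0.1  0.5  0.4] w 0.2708496025153748 x [0.95  0.313 0.005]
then only the last four pictures can be asked about
now [{'centre': [285.7, 236.2], 'conf': 0.68}] [{'centre': [293.9, 283.0], 'conf': 0.95}]
((255.3235321044922, 196.19117736816406), 5.455265998840332)
((279.47802734375, 268.0824279785156), 7.762644290924072)
1 [253.32873321 190.03854573]
-5 [254.01517241 194.26158765]
-9 [254.74318777 196.96331159]
```

View pics/side4.png

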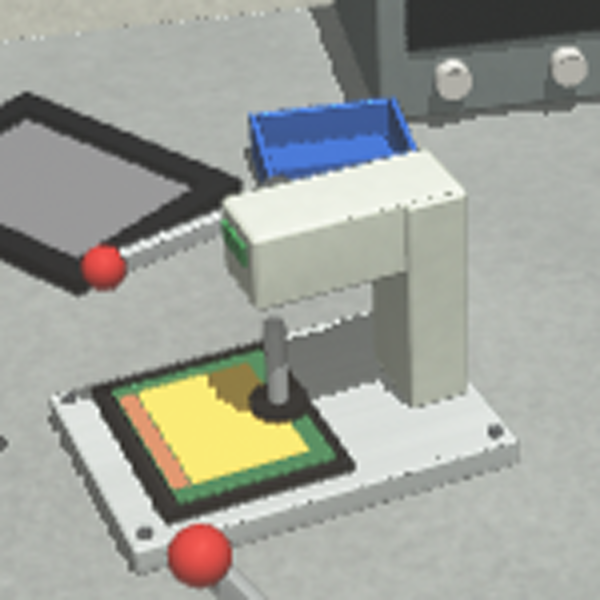

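The lever has stayed down: its ball is at (255.3,196.2), against about (254.7,197) predicted for the lower stop. The panel edges and the empty ball match the first picture, and the robot is clear.

```bash
python3 -c "
from cell import *
print(sign_off())"
```

```text
the job is handed in; nothing more can be done
None
```

I pushed the loaded station's lever down to its lower stop with closed fingertips, lifted the arm clear, and handed the job in at about 6 s. The sign-off reports no verdict, so the result rests on the checks below.

- **Lever:** the contact force rose to 12 N at the stop. After release, the side camera showed the ball at (255.3, 196.2), against about (254.7, 197.0) predicted for the stop. That puts the lever about 1° short of the stop, where 10° is allowed. The plunger is down on the panel.
- **Empty station:** its ball is at exactly the same pixel as at the start.
- **Panel:** its edges and nest look the same as in the first picture. The network's panel centre differs by about 3 px from the first one, which I put down to the lowered plunger covering part of the panel. I couldn't re-run the network on the first picture to confirm that.
- **Robot:** no contact force at the end, with the fingertips well clear of the station.

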